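# Dock the green board on its test slide

### The arm

A 6-joint arm with a two-finger parallel gripper is mounted at the origin on a cart in front of the work surface, level with it; the furniture and walls round the work are solid. World frame = base frame: x ahead of the robot, y to its left, z up, the work surface at z = 0. Lengths are in m, angles in rad, forces in N, time in s.
With the tool pointing down it reaches from about 0.3 to 0.775 m from the base axis. Payload 14.6 kg.
Tool frame: the origin (TCP) lies between the finger pads; the fingertips stand ctrl.tip_extent ahead of it and the grasp point (between the pads) lies 3 mm ahead of it (ctrl.tip_extent is the distance from the TCP to the fingertips, in m); z points along the fingers, y is the line along which they close (so a half turn about z gives the same grasp; the last joint's range is limited). The gripper opens to 94 mm and grips with 3 to 60 N. Pads are 16 mm wide; open, the fingers measure 119 mm over their backs; the gripper's body (75 mm by 177 mm) begins 78 mm behind the grasp point.
Start: joints at [-1.235, 0.3, 1.521, -0, 1.321, -0.067], TCP at [0.216, -0.506, 0.227] pointing down, gripper open.
Joint ranges: [-3.03, 3.03], [-0.79, 2.21], [0.23, 2.52], [-1.04, 4.18], [0, 3.07], [-2.55, 2.55]. Speed limits (rad/s): [2.22, 2.22, 2.57, 3.14, 3.14, 3.14].

### API

Orientations are given as [roll, pitch, yaw] about the fixed x, y, z axes, in that order (R = Rz(yaw) Ry(pitch) Rx(roll)).
In Python, from station import ctrl, eyes, status, hand_in gives the robot as it stands (ctrl), with the cameras (eyes), the job as plain functions and the readings (status).
- The arm moves only by the shell command python3 shift.py [OPENING] [FORCE], which reads ROWS from standard input. ROWS is a JSON list of rows, 1 to 10 of them, each an object with the fields d (a list: dx, dy, dz in shares of the most that a row can go, 1 being 50 mm), turn_vec (a list: a rotation vector rx, ry, rz in fractions of the full range, 1 being 4 rad); a field left out counts as zero; each row shifts and turns the commanded pose from where the row before left it, along the tool's axes as they then stand; what a row does not reach is not made up. A row lasts 1/10 s, in which the tool goes at most 0.05 m and 0.15 rad, less where a joint would pass 70% of its speed; a pose out of reach is approached as far as the arm can. OPENING is the finger opening in m, set as the command begins (- or left out keeps the last). The fingers move at their own pace and stop on an object; FORCE is the grip in N (left out, the last holds). Time passes only in rows, so rows that do not move let the fingers close. It prints the time, the measured TCP pose, the force, the opening and the grip force at its end. A shift or turn number past 1, either way, is cut back to 1. Input that does not fit is refused with a message, and nothing moves.
- status.get_obs(): the state, without advancing time (a new reading comes with each control period).
- eyes.camera(name): name is "side" or "top"; returns a dict with "pixels" (384x512x3 uint8, blue, green, red), "fx", "fy", "cx", "cy" (pixels), "k1" (the pictures are not rectified: a ray, as slopes to the right and down, at radius r is drawn at 1 + k1 r^2 times it, then the intrinsics apply), "extrinsics" (4x4, takes a point from camera to world coordinates). Camera axes: x right, y up, looking along -z (the intrinsics and any distortion apply to the point x, -y, -z); pixel columns grow to the right and rows downward; lengths in m; the calibration is good to about 2 mm. A picture is of the moment at which its call begins. There is no depth.
- hand_in(): hands the job in; it is judged then, once.
The state is a dict: "time_s": time; "qpos": joint angles; "joint_vel": joint speeds; "tau": joint torques, N m; "ee_pos": TCP position; "eef_rot": TCP orientation; "force": force on the tool from outside, world axes, zero at the start; "moment": the same for the moment, N m; "grip_width": finger opening in m; "grip_force": force on a finger pad.
Only numpy, scipy, OpenCV 4.12 (cv2) and the standard library are available. Lean on these libraries where they do the work, as an engineer would, in place of code of your own. Each camera call takes 0.05 s, during which the arm holds its last target. There are 200 camera calls.

### The job

Two board-test slides stand on the bench. Push the carriage with the green circuit board by its orange tab along its rail into the grey hood: it is stuck at first and will break free, then take it fully home to the end stop hidden in the hood without ramming it, and let go of it there. Leave the carriage with the blue board where it is.

Things in the scene. Friction and masses are not known exactly. Their poses are not given: they have to be found in the camera images.
- green_slide: fixed slide with the green board: aluminium base 225 x 110 x 10 mm, two steel rods, and a grey hood at one end. Origin on the bench, on the rail's centre line; x runs level along the rail in the push direction, towards the hood; z up. Base from x = -120 to 105 mm; hood from x = 35 to 105 mm, 110 mm wide, top 65 mm above the bench, open towards the carriage. Screwed down.
- green_carriage (a joint): position of the green board's carriage along its rail, m: 0 at the open end, growing towards the hood. Starts at 0 to 0.02. The rigid end stop hidden in the hood lies near 0.10 (within a few mm). Stuck up to about 0.04, where it needs a push of 6 to 12 N, then suddenly slides easily (about 2 N), and stays where it is left. The green board is 62 x 90 mm.
- green_tab (a point): point to push: middle of the rear face (away from the hood) of the upright orange tab on the green board's carriage, 10 mm below its top. The tab is 10 mm thick along the rail, 30 mm wide across it; its top, 80 mm above the bench, is the highest point of the slide. In green_slide's frame: x = joint value - 117 mm, y = 0, z = 70 mm; it moves with the carriage.
- blue_tab (a point): the same point on the orange tab of the other, alike slide, whose carriage carries a blue board (57 x 75 mm). Not to be moved.

How it is judged:
By the outcome, as a careful person would: the job done as asked, in the order asked, and still so for the second after the job is handed in, with the robot touching nothing.
It also fails if it takes over 32 s, if anything falls off the work surface, if the arm or the gripper's body presses on something with over 40 N, if the wrist force passes 120 N, or if a joint passes its speed limit or range.

## Working session

There is one attempt and no reset: what is moved stays moved. The work goes in short steps, Python scripts to look and compute and a shell command to move; the robot and the scene stay as the last step left them, time stands still between calls to the robot, and variables do not carry over. Pictures are saved under pics/ and viewed, at most 10 in all, crops included, and the job is handed in when it is done.

```bash
ls; mkdir -p pics; python3 - <<'E'
from station import ctrl, eyes, status, hand_in
import cv2,numpy as np
for n in("top","side"):
    c=eyes.camera(n);cv2.imwrite(f"pics/{n}0.png",c["pixels"]);print(n,c["fx"],c["fy"],c["cx"],c["cy"],c["k1"],np.round(c["extrinsics"],4).tolist())
o=status.get_obs();print(ctrl.tip_extent,o)
E
```

```text
pics
shift.py
station.py
top 385.7427781404291 385.7427781404291 251.9637680799898 196.76506329235636 -0.12061017813763436 [[0.0078, 0.9955, -0.0947, 0.3672], [-0.9994, 0.0111, 0.0341, 0.0296], [0.0349, 0.0944, 0.9949, 0.9283], [0.0, 0.0, 0.0, 1.0]]
side 436.8118322341669 436.8118322341669 251.78345161779967 191.01795282530713 -0.09373081332174256 [[-0.9208, 0.2103, -0.3285, 0.0821], [-0.3898, -0.4646, 0.7951, 0.9013], [0.0146, 0.8602, 0.5097, 0.6426], [0.0, 0.0, 0.0, 1.0]]
0.022 {'time_s': 0.1, 'qpos': array([-1.23461040e+00,  3.00395611e-01,  1.52147697e+00,  1.49693665e-05,
        1.32067204e+00, -6.65995320e-02]), 'joint_vel': array([ 0.00047266, -0.00073063, -0.00225073, -0.00022861, -0.00062318,
       -0.0011766 ]), 'tau': array([ 6.24011627e-04, -5.32642436e+01, -3.53285766e+01,  7.09484727e-02,
        2.34511297e-02, -5.03121760e-05]), 'ee_pos': array([ 0.21552854, -0.50580536,  0.22697176]), 'eef_rot': array([-3.14064377e+00, -7.78212181e-05,  4.02781715e-01]), 'force': array([-0.0027136 , -0.15583491,  0.73221992]), 'moment': array([ 0.01942544,  0.00498549, -0.00106735]), 'grip_force': 0.0, 'grip_width': 0.09426177138530237}
```

View pics/top0.png

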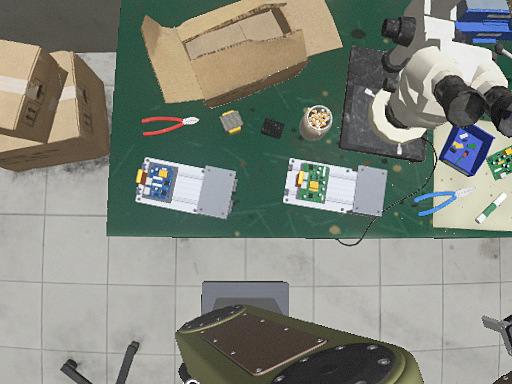

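View pics/side0.png

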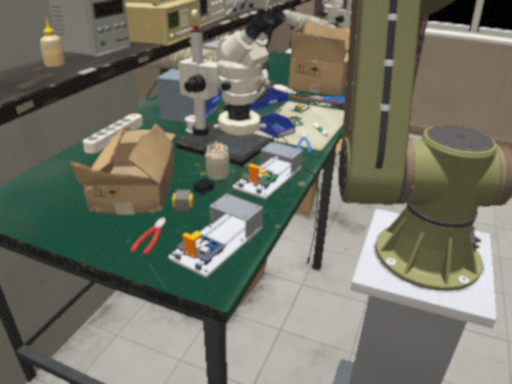

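Top view: the green slide's tab is near (293,181), its board near (312,183) and its hood near (370,190). The blue slide's tab is near (141,176). Both hoods point right, which is about world -y.

```bash
cat > h.py <<'E'
import cv2,numpy as np
from station import ctrl, eyes, status, hand_in
def ray(c,uv):
    K=np.array([[c["fx"],0,c["cx"]],[0,c["fy"],c["cy"]],[0,0,1]])
    n=cv2.undistortPoints(np.float64(uv).reshape(-1,1,2),K,np.array([c["k1"],0,0,0.]))[:,0]
    E=np.array(c["extrinsics"]);d=np.c_[n[:,0],-n[:,1],-np.ones(len(n))]@E[:3,:3].T
    return E[:3,3],d
def plane(c,uv,z):
    o,d=ray(c,uv);return o+d*((z-o[2])/d[:,2])[:,None]
def orange(c,z0=0,):
    h=cv2.cvtColor(c["pixels"],cv2.COLOR_BGR2HSV);return cv2.inRange(h,(8,170,150),(22,255,255))
E
python3 - <<'E'
from h import *
t=eyes.camera("top");s=eyes.camera("side")
for n,c in(("top",t),("side",s)):
    m=orange(c);k,l,st,ce=cv2.connectedComponentsWithStats(m)
    for i in range(1,k):
        if st[i,4]>12:print(n,st[i],ce[i].round(1),plane(c,[ce[i]],.075).round(4))
im=t["pixels"]
# base/hood bright grey silhouette of the green slide
roi=np.zeros(im.shape[:2],np.uint8);roi[145:230,275:395]=255
h=cv2.cvtColor(im,cv2.COLOR_BGR2HSV)
m=cv2.inRange(h,(0,0,120),(180,60,255))&roi
cn=max(cv2.findContours(m,0,2)[0],key=cv2.contourArea)
b=cv2.boxPoints(cv2.minAreaRect(cn));print(b.round(1).tolist(),plane(t,b,.01).round(4).tolist())
a=cv2.resize(im[145:230,275:400],None,fx=6,fy=6,interpolation=cv2.INTER_CUBIC)
cv2.imwrite("pics/a.png",a)
cv2.imwrite("pics/b.png",cv2.resize(s["pixels"][130:205,225:325],None,fx=7,fy=7,interpolation=cv2.INTER_CUBIC))
E
```

```text
top [159 171   8   7  15] [161.5 174.3] [[0.4967 0.203  0.075 ]]
side [249 164  13  18 146] [253.3 171.9] [[ 0.4843 -0.0808  0.075 ]]
side [183 232  17  25 232] [189.9 242.8] [[0.4836 0.2687 0.075 ]]
[[282.0, 206.8000030517578], [287.0, 157.3000030517578], [387.3999938964844, 167.5], [382.29998779296875, 217.0]] [[0.4313, -0.074, 0.01], [0.5519, -0.0863, 0.01], [0.5314, -0.3374, 0.01], [0.4085, -0.3211, 0.01]]
```

View pics/a.png

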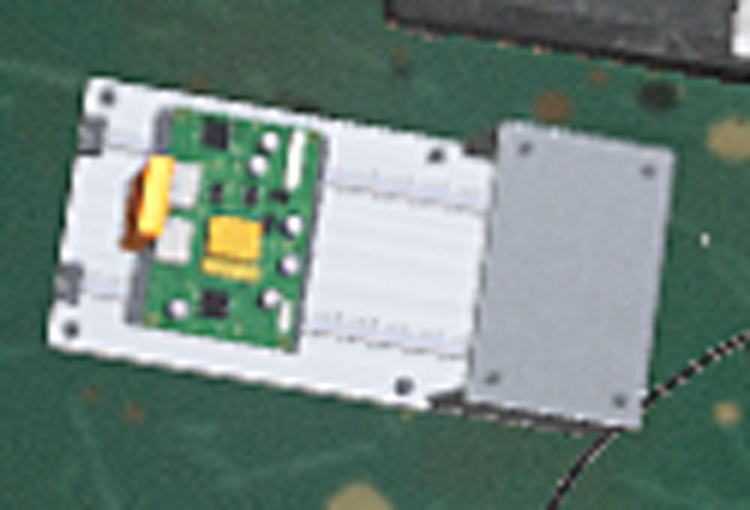

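View pics/b.png

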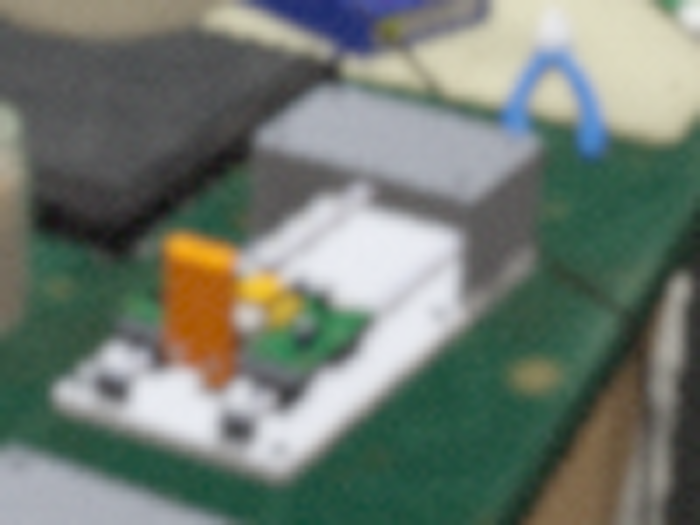

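The crops show the tab's top face at about x 138–172, y 155–238 in the 6x crop. Base corners are at (88,77) and (50,345), and hood top corners at (502,121), (675,149), (640,428) and (468,400).

```bash
python3 - <<'E'
from h import *
t=eyes.camera("top");s=eyes.camera("side")
T=lambda p:(np.float64(p)+.5)/6-.5+[275,145]
S=lambda p:(np.float64(p)+.5)/7-.5+[225,130]
b=plane(t,T([[88,77],[50,345]]),.01)
h=plane(t,T([[502,121],[675,149],[640,428],[468,400]]),.065)
tb=plane(t,T([[150,155],[172,157],[160,238],[138,236]]),.08)
sb=plane(s,S([[165,242],[235,260]]),.08)
side=plane(t,T([[88,77],[435,138],[50,345],[430,405]]),.01)
for n,v in(("base",b),("hood",h),("tab",tb),("sidetab rear top",sb)):print(n,v[:,:2].round(4).tolist(),v.mean(0).round(4))
A=lambda d:np.degrees(np.arctan2(d[1],d[0])).round(2)
print("angles",A(b[1]-b[0])+0,"(perp)",A(h[2]-h[1]),A(h[3]-h[0]),A(sb[0]-sb[1]),"along",A(h[1]-h[0]),A(h[2]-h[3]),A(h.mean(0)-b.mean(0)))
print("base len check",np.linalg.norm((h.mean(0)-b.mean(0))[:2]),"expect .19")
ux=(h.mean(0)-b.mean(0))[:2];ux/=np.linalg.norm(ux);org=(h.mean(0)[:2]-.07*ux+b.mean(0)[:2]+.12*ux)/2
print("ux",ux,"org",org,"tab rear s",[(p[:2]-org)@ux for p in(tb[0],tb[3],*sb)],"lat",[np.cross(ux,p[:2]-org) for p in (tb.mean(0),sb.mean(0))])
E
```

```text
base [[0.5517, -0.0917], [0.4427, -0.0762]] [ 0.4972 -0.0839  0.01  ]
hood [[0.5265, -0.2454], [0.5169, -0.3145], [0.4085, -0.2976], [0.4188, -0.2299]] [ 0.4677 -0.2718  0.065 ]
tab [[0.5085, -0.1056], [0.5078, -0.1139], [0.4773, -0.1092], [0.4779, -0.101]] [ 0.4929 -0.1074  0.08  ]
sidetab rear top [[0.5119, -0.1089], [0.4803, -0.1061]] [ 0.4961 -0.1075  0.08  ]
angles 171.89 (perp) 171.11 171.82 -5.09 along -97.91 -98.62 -98.92
base len check 0.19019320930864822 expect .19
ux [-0.15508657 -0.98790088] org [ 0.47856495 -0.20257259] tab rear s [np.float64(-0.1003866555137647), np.float64(-0.10025909913635744), np.float64(-0.09772392013917483), np.float64(-0.09560232965270547)] lat [array(-0.00062456), array(0.00260302)]<stdin>:15: DeprecationWarning: Arrays of 2-dimensional vectors are deprecated. Use arrays of 3-dimensional vectors instead. (deprecated in NumPy 2.0)
```

The rows are not in the units I measure in: shifts go in shares of 50 mm and turns go in shares of 4 rad. I convert before sending: -0.044 m is -0.88, 0.0076 m is 0.152, 0.138 rad / 4 = 0.0345.

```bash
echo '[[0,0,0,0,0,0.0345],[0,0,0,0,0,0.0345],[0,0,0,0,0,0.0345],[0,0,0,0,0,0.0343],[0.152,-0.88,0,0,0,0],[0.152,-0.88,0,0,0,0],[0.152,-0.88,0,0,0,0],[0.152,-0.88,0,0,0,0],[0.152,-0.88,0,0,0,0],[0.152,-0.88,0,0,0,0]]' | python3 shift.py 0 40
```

```text
refused: ROWS must be a list of objects, one for each row. Nothing was moved.
```

Wrong form. The message asks for a list of objects, one for each row, so I'll send the same numbers that way.

```bash
echo '[{"turn_vec":[0,0,0.0345]},{"turn_vec":[0,0,0.0345]},{"turn_vec":[0,0,0.0345]},{"turn_vec":[0,0,0.0343]},{"d":[0.152,-0.88,0]},{"d":[0.152,-0.88,0]},{"d":[0.152,-0.88,0]},{"d":[0.152,-0.88,0]},{"d":[0.152,-0.88,0]},{"d":[0.152,-0.88,0]}]' | python3 shift.py 0 40
cat >g.py <<'E'
from h import *
import sys
from scipy.spatial.transform import Rotation as R
o=status.get_obs();M=R.from_euler("xyz",o["eef_rot"]).as_matrix()
g=np.float64(sys.argv[1:4]);print("pos",o["ee_pos"].round(4),"rot",o["eef_rot"].round(4),"shift",(M.T@(g-o["ee_pos"])).round(4),"F tool",(M.T@o["force"]).round(2),o["grip_width"])
E
python3 g.py .498 -.078 .18
```

```text
time_s: 1.3
ee_pos: [0.2998, -0.2499, 0.2275]
eef_rot: [3.141, -0.0, -0.149]
force: [0.2, -0.2, -0.3]
grip_width: 0.0175
grip_force: 0.0
pos [ 0.2998 -0.2499  0.2275] rot [ 3.1414e+00 -4.0000e-04 -1.4870e-01] shift [ 0.1705 -0.1994  0.0475] F tool [0.24 0.18 0.31] 0.01751882715842175
```

Scaled: -0.033 m is -0.66, 0.03 m is 0.6.

```bash
echo '[{"d":[0.568,-0.66,0.06]},{"d":[0.568,-0.66,0.06]},{"d":[0.568,-0.66,0.06]},{"d":[0.568,-0.66,0.06]},{"d":[0.568,-0.66,0.06]},{"d":[0.568,-0.66,0.06]},{"d":[0,0,0.6]},{}]' | python3 shift.py
python3 g.py .498 -.078 .08; python3 - <<'E'
from h import *
t=eyes.camera("top");s=eyes.camera("side")
a=cv2.resize(s["pixels"][70:220,185:335],None,fx=4,fy=4,interpolation=cv2.INTER_CUBIC)
cv2.imwrite("pics/c.png",a)
E
```

```text
time_s: 2.1
ee_pos: [0.4963, -0.0799, 0.1763]
eef_rot: [-3.141, 0.006, -0.146]
force: [0.6, 0.1, -0.3]
grip_width: 0.0006
grip_force: 0.0
pos [ 0.4963 -0.0799  0.1763] rot [-3.1411  0.0058 -0.1465] shift [ 0.0019 -0.002   0.0963] F tool [ 0.63 -0.15  0.28] 0.0005516404878804065
```

View pics/c.png

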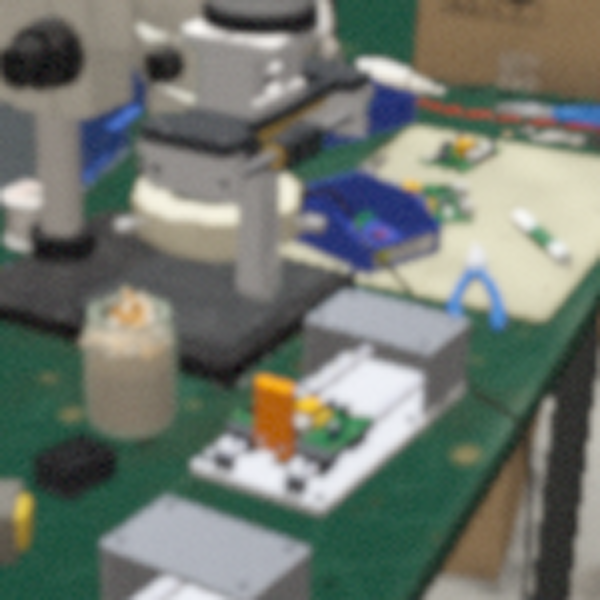

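The closed fingers, tip near (258,297), hang above and behind the tab at (275,400), so the way down is clear.

Scaled: 0.03 m is 0.6, 0.026 m is 0.52.

```bash
echo '[{"d":[0.02,-0.02,0.6]},{"d":[0.02,-0.02,0.6]},{"d":[0,0,0.52]},{"d":[0,0,0.18]},{},{}]' | python3 shift.py
python3 g.py .4957 -.0936 .08; python3 - <<'E'
from h import *
t=eyes.camera("top");s=eyes.camera("side")
a=cv2.resize(s["pixels"][130:205,225:325],None,fx=7,fy=7,interpolation=cv2.INTER_CUBIC)
cv2.imwrite("pics/d.png",a)
E
```

```text
time_s: 2.8
ee_pos: [0.5004, -0.0797, 0.0862]
eef_rot: [3.141, -0.002, -0.149]
force: [-0.3, 0.7, 1.0]
grip_width: 0.0004
grip_force: 0.0
pos [ 0.5004 -0.0797  0.0862] rot [ 3.1414e+00 -2.2000e-03 -1.4870e-01] shift [-0.0026  0.0144  0.0062] F tool [-0.4  -0.65 -0.96] 0.0003870147480349383
```

View pics/d.png

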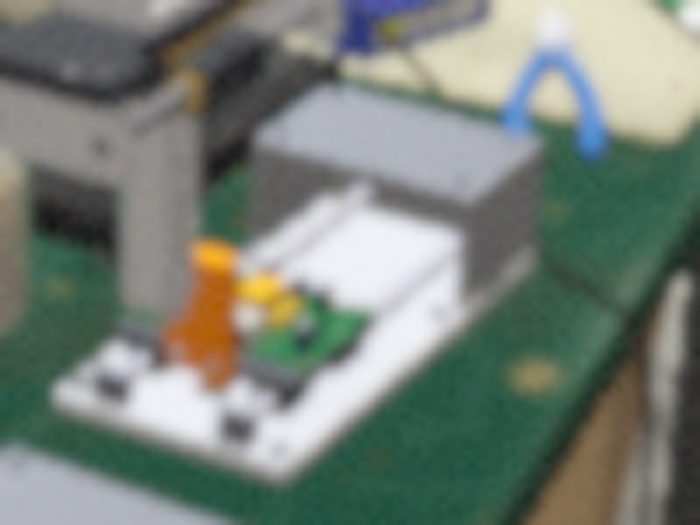

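The finger, tip at about (162,320), stands just behind the tab at (200,300) and slightly to its +x side. I'll shift 3 mm toward the tab's middle, go down 6 mm, then close in slowly.

Scaled: 0.006 m is 0.12, -0.003 m is -0.06.

```bash
echo '[{"d":[-0.06,0,0.12]},{"d":[0,0.08,0]},{"d":[0,0.08,0]},{"d":[0,0.06,0]},{}]' | python3 shift.py
python3 g.py .4957 -.0936 .08;echo '[{"d":[0,0.06,0]},{"d":[0,0.06,0]},{}]' | python3 shift.py
python3 g.py .4957 -.0936 .08
```

```text
time_s: 3.4
ee_pos: [0.4951, -0.0902, 0.0785]
eef_rot: [3.142, -0.0, -0.149]
force: [1.0, 0.9, -0.6]
grip_width: 0.0004
grip_force: 0.0
pos [ 0.4951 -0.0902  0.0785] rot [ 3.1415e+00 -1.0000e-04 -1.4870e-01] shift [ 0.0011  0.0033 -0.0015] F tool [ 0.88 -1.    0.59] 0.00039277183040062097
time_s: 3.7
ee_pos: [0.4943, -0.0953, 0.0785]
eef_rot: [-3.141, 0.0, -0.148]
force: [0.1, 3.4, 0.4]
grip_width: 0.0005
grip_force: 1.9
pos [ 0.4943 -0.0953  0.0785] rot [-3.1407  0.     -0.1484] shift [ 0.0011 -0.0019 -0.0015] F tool [-0.35 -3.34 -0.41] 0.0005280487196363074
```

Scaled: 0.002 m is 0.04.

```bash
for i in 1; do echo '[{"d":[0,0.04,0]},{"d":[0,0.04,0]},{"d":[0,0.04,0]},{"d":[0,0.04,0]},{"d":[0,0.04,0]}]' | python3 shift.py; echo '[{"d":[0,0.04,0]},{"d":[0,0.04,0]},{"d":[0,0.04,0]},{"d":[0,0.04,0]}]' | python3 shift.py; done; python3 g.py .4830 -.1740 .08
```

```text
time_s: 4.2
ee_pos: [0.4928, -0.1048, 0.0785]
eef_rot: [-3.14, 0.0, -0.148]
force: [-0.1, 8.1, 2.2]
grip_width: 0.0005
grip_force: 4.1
time_s: 4.6
ee_pos: [0.4915, -0.1128, 0.0785]
eef_rot: [-3.14, 0.0, -0.148]
force: [0.0, 8.7, 1.6]
grip_width: 0.0004
grip_force: 4.1
pos [ 0.4915 -0.1128  0.0785] rot [-3.1403e+00  4.0000e-04 -1.4810e-01] shift [ 0.0006  0.0618 -0.0016] F tool [-1.28 -8.59 -1.58] 0.0003719688283122894
```

Scaled: 0.002 m is 0.04.

```bash
echo '[{"d":[0,0.04,0]},{"d":[0,0.04,0]},{"d":[0,0.04,0]},{"d":[0,0.04,0]},{"d":[0,0.04,0]}]' | python3 shift.py; echo '[{"d":[0,0.06,0]},{"d":[0,0.06,0]},{"d":[0,0.06,0]},{"d":[0,0.06,0]}]' | python3 shift.py; python3 g.py .4830 -.1740 .08
python3 - <<'E'
from h import *
s=eyes.camera("side")
cv2.imwrite("pics/e.png",cv2.resize(s["pixels"][130:205,225:325],None,fx=7,fy=7,interpolation=cv2.INTER_CUBIC))
E
```

```text
time_s: 5.1
ee_pos: [0.49, -0.1235, 0.0784]
eef_rot: [3.142, 0.0, -0.148]
force: [-0.5, 1.4, -0.5]
grip_width: 0.0003
grip_force: 0.8
time_s: 5.5
ee_pos: [0.4882, -0.1355, 0.0784]
eef_rot: [-3.142, 0.0, -0.148]
force: [-1.6, 1.3, 0.6]
grip_width: 0.0003
grip_force: 0.8
pos [ 0.4882 -0.1355  0.0784] rot [-3.1416e+00  1.0000e-04 -1.4830e-01] shift [ 0.0005  0.0389 -0.0016] F tool [-1.76 -1.05 -0.62] 0.0003386063226138888
```

View pics/e.png

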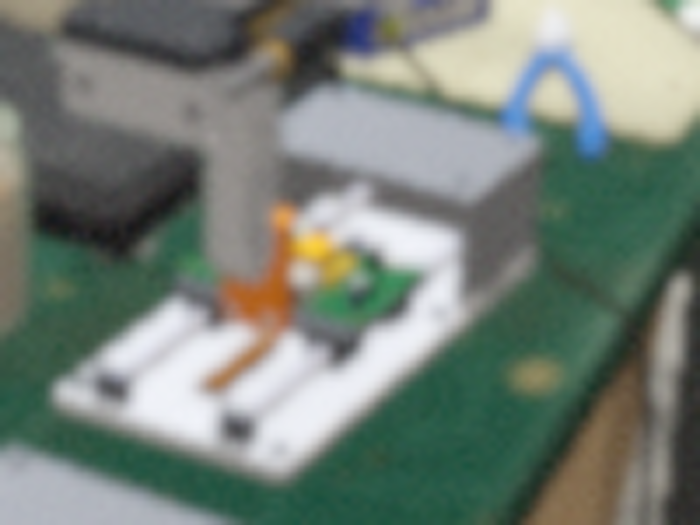

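It broke free: the carriage is about 40 mm along with the finger still centred on the tab, and the push force has dropped to about 1.3 N.

Scaled: 0.003 m is 0.06.

```bash
echo '[{"d":[0,0.06,0]},{"d":[0,0.06,0]},{"d":[0,0.06,0]},{"d":[0,0.06,0]},{"d":[0,0.06,0]},{"d":[0,0.06,0]},{"d":[0,0.06,0]}]' | python3 shift.py; echo '[{"d":[0,0.03,0]},{"d":[0,0.03,0]},{"d":[0,0.03,0]},{"d":[0,0.02,0]}]' | python3 shift.py; python3 g.py .4830 -.1740 .08
```

```text
time_s: 6.25
ee_pos: [0.4852, -0.1562, 0.0784]
eef_rot: [-3.142, 0.0, -0.148]
force: [-0.9, 1.6, 0.3]
grip_width: 0.0006
grip_force: 0.8
time_s: 6.65
ee_pos: [0.4844, -0.1615, 0.0784]
eef_rot: [-3.142, 0.0, -0.148]
force: [-1.3, 1.3, -0.6]
grip_width: 0.0004
grip_force: 0.8
pos [ 0.4844 -0.1615  0.0784] rot [-3.1416e+00  1.0000e-04 -1.4820e-01] shift [ 0.0005  0.0126 -0.0016] F tool [-1.49 -1.08  0.62] 0.0004180015061836547
```

Scaled: 0.001 m is 0.02.

```bash
echo '[{"d":[0,0.02,0]},{"d":[0,0.02,0]}]' | python3 shift.py;echo '[{"d":[0,0.02,0]},{"d":[0,0.02,0]}]' | python3 shift.py; echo '[{"d":[0,0.02,0]},{"d":[0,0.02,0]}]' | python3 shift.py
```

```text
time_s: 6.85
ee_pos: [0.4841, -0.1634, 0.0784]
eef_rot: [3.142, 0.0, -0.148]
force: [0.3, 1.6, 0.4]
grip_width: 0.0006
grip_force: 0.8
time_s: 7.05
ee_pos: [0.4838, -0.1654, 0.0785]
eef_rot: [3.142, -0.0, -0.148]
force: [-1.1, 1.6, -0.4]
grip_width: 0.0002
grip_force: 0.8
time_s: 7.25
ee_pos: [0.4835, -0.1674, 0.0784]
eef_rot: [-3.142, 0.0, -0.148]
force: [-0.9, 1.2, 0.4]
grip_width: -0.0
grip_force: 0.8
```

Now 1 mm steps, checking the force after each command.

Scaled: 0.001 m is 0.02.

```bash
echo '[{"d":[0,0.02,0]},{"d":[0,0.02,0]}]' | python3 shift.py | grep -E "pos|^force"; echo '[{"d":[0,0.02,0]},{}]' | python3 shift.py| grep -E "pos|^force"
```

```text
ee_pos: [0.4832, -0.1694, 0.0784]
force: [-1.0, 1.3, -0.3]
ee_pos: [0.4831, -0.1705, 0.0785]
force: [-0.0, 0.9, -0.6]
```

Scaled: 0.001 m is 0.02.

```bash
echo '[{"d":[0,0.02,0]},{}]' | python3 shift.py | grep -E "pos|force"
```

```text
ee_pos: [0.483, -0.1714, 0.0785]
force: [-1.0, -0.6, -0.8]
grip_force: 0.3
```

Scaled: 0.001 m is 0.02.

```bash
echo '[{"d":[0,0.02,0]},{}]' | python3 shift.py | grep -E "pos|force"
```

```text
ee_pos: [0.4828, -0.1724, 0.0785]
force: [-0.1, 0.4, 0.0]
grip_force: 0.3
```

Scaled: 0.001 m is 0.02.

```bash
echo '[{"d":[0,0.02,0]}]' | python3 shift.py | grep -E "pos|force"
```

```text
ee_pos: [0.4827, -0.1733, 0.0785]
force: [0.0, 1.3, 0.4]
grip_force: 0.8
```

Scaled: 0.001 m is 0.02.

```bash
echo '[{"d":[0,0.02,0]}]' | python3 shift.py | grep -E "pos|force"
```

```text
ee_pos: [0.4826, -0.174, 0.0785]
force: [1.9, 12.4, 3.2]
grip_force: 5.9
```

Scaled: 0.001 m is 0.02.

```bash
echo '[{"d":[0,0.02,0]}]' | python3 shift.py | grep -E "pos|force"
```

```text
ee_pos: [0.4826, -0.174, 0.0785]
force: [2.9, 20.3, 5.0]
grip_force: 9.8
```

The stop is at TCP y = -0.1740: the tool stopped advancing and the force rose. This is where I expected it. Now I back off and lift.

Scaled: -0.04 m is -0.8, -0.03 m is -0.6.

```bash
echo '[{"d":[0,-0.02,0]},{"d":[0,-0.04,0]},{"d":[0,-0.12,0]},{"d":[0,-0.3,0]},{"d":[0,-0.3,0]},{"d":[0,0,-0.6]},{"d":[0,0,-0.8]},{"d":[0,-0.6,-0.8]},{"d":[0,-0.6,0]},{}]' | python3 shift.py
python3 - <<'E'
from h import *
t=eyes.camera("top");s=eyes.camera("side")
A=s["pixels"][125:275,165:325]
cv2.imwrite("pics/f.png",cv2.resize(A,None,fx=4,fy=4,interpolation=cv2.INTER_CUBIC))
m=orange(s);k,l,st,ce=cv2.connectedComponentsWithStats(m)
for i in range(1,k):
    if st[i,4]>12:print(st[i],ce[i].round(1),plane(s,[ce[i]],.075).round(4))
E
```

```text
time_s: 9.35
ee_pos: [0.4976, -0.074, 0.1896]
eef_rot: [-3.141, -0.002, -0.145]
force: [-0.4, -0.6, -0.2]
grip_width: 0.0003
grip_force: 0.0
[264 154  10  16 125] [268.1 161.1] [[ 0.4712 -0.1597  0.075 ]]
[183 232  17  25 230] [189.8 242.7] [[0.4838 0.2684 0.075 ]]
```

View pics/f.png

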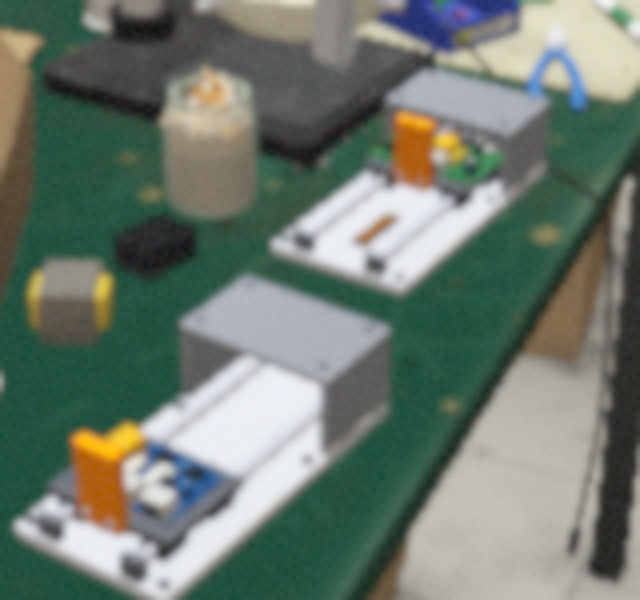

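The green carriage is in the hood, its tab at (413,148), having moved about 80 mm. The blue one, tab at (100,480), hasn't moved, and the gripper is clear.

```bash
python3 -c "
from station import ctrl, eyes, status, hand_in
print(hand_in())"
```

```text
the job is handed in; nothing more can be done
None
```

I pushed the green carriage about 80 mm to its end stop (about 20 N at contact), let go of it and handed the job in at about 9.5 s; the blue carriage was not moved.

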